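Find the strip-roller lane that fits the gauge blade

TASK

One of the strip roller's three lanes is set to the steel gauge blade: slide the blade tip first, flat along the bed, under the rollers until you find the one that lets it through with a light drag (one of the others is too tight to enter, the other leaves it loose). Leave the blade lying flat in the lane where it drags, its tip about 25 mm past the roller, and let go; leave the unfired clay pot alone.

Things in the scene. Friction and masses are not known exactly. Their poses are not given: they have to be found in the camera images.
- press: Fixed bench strip roller: steel bed top 30 mm above the table, three roller heads side by side. Origin at table height under the middle of the roller axis; +x is the feeding direction, away from the robot, +y left. Bed from x = -150 to +60 mm, 220 mm wide, bare before x = -35 mm. Heads: x = -15 to +15 mm, top 88 mm above the table; side housings |y| 110 to 126 mm; crank at +y to 182 mm.
- lane_left (a point): Point on the bed top straight under the left lane's roller (y = +72 mm of the press); axes as the press. Each lane has a roller 20 mm in diameter that does not turn, over the bed between two cheeks 48 mm apart, sprung downward (about 7 to 9 N), able to lift 1.6 mm at most.
- lane_mid (a point): The same point of the middle lane (y = 0 of the press). The three heads look alike, their gaps differ: one about 1 mm less than the blade's thickness (drags: up to 15 N to enter, then about 4 to 8 N to slide), one 5 mm less (stops the tip about 5 mm before the roller axis), one about 3 mm more (loose). Which is which changes every time.
- lane_right (a point): The same point of the right lane (y = -72 mm of the press).
- blade_grip (a point): Loose gauge blade: flat steel strip 120 x 30 x 8 mm with rounded tip; on it an upright wooden tab to hold it by, 30 mm along the blade, 14 mm thick across, from 8 to 52 mm above the underside. This point is inside the tab, 34 mm above the underside, 90 mm behind the tip. x points to the tip, z up; grasp across y. Lies flat at the start. Mass 0.1 to 0.2 kg.
- blade_tip (a point): Foremost point of the blade, in the middle of its width and thickness; axes as blade_grip.
- clay_pot: Unfired clay cylinder standing left of the roller, 114 mm in diameter, 120 mm high, open at the top; origin at the centre of its underside.
Things that resemble listed ones, but are neither listed nor needed, are in the scene too. What is shaped like the part that bears blade_grip but blue is not meant.

How it is judged:
By the outcome, as a careful person would: the job done as asked, in the order asked, and still so for the second after the job is handed in, with the robot touching nothing.
It also fails if it takes over 64 s, if anything falls off the work surface, if the arm or the gripper's body presses on something with over 40 N, if the wrist force passes 120 N, or if a joint passes its speed limit or range.

ROBOT

A 6-joint arm with a two-finger parallel gripper is mounted at the origin on the work surface. World frame = base frame: x ahead of the robot, y to its left, z up, the work surface at z = 0. Lengths are in m, angles in rad, forces in N, time in s.
With the tool pointing down it reaches from about 0.35 to 0.975 m from the base axis. Payload 7.1 kg.
Tool frame: the origin (TCP) lies at the very end of the fingers, on their centre line; the grasp point (between the pads) lies ctrl.hold_point_z behind it (ctrl.hold_point_z is the distance from the TCP to the grasp point, in m); z points along the fingers, y is the direction in which the jaws open and shut (so a half turn about z gives the same grasp; the last joint's range is limited). The gripper opens to 88 mm and grips with 3 to 60 N. Pads are 20 mm wide; open, the fingers measure 115 mm over their backs; the gripper's body (75 mm by 178 mm) begins 61 mm behind the grasp point.
Start: joints at [1.323, 0.423, 1.63, -0, 1.089, -0.019], TCP at [0.142, 0.609, 0.223] pointing down, gripper open.
Joint ranges: [-3, 3], [-0.9, 2.11], [0.09, 2.58], [-1.31, 4.45], [0.11, 2.69], [-2.54, 2.54]. Speed limits (rad/s): [2.39, 2.39, 3.01, 3.14, 3.14, 3.14].

INTERFACE

Orientations are given as a unit quaternion [x, y, z, w].
In Python, from plant import ctrl gives the robot as it stands.
- The arm moves only by the tool apply_moves, never from a script. Its argument "increments" is a list of rows, each an object of numbers: "gripper": the opening, from -1 (shut) to 1 (fully open), so that 0 is half open; "dx", "dy", "dz": the shift along the tool's x, y, z in cm; "turn": the turn about the tool's z in degrees. In form: [{"gripper": .., "dx": .., "dy": .., "dz": .., "turn": ..}, ...]. A call has 1 to 5 rows; each row shifts and turns the commanded pose from where the row before left it, along the tool's axes as they then stand; what a row does not reach is not made up. A row lasts 1/12 s, in which the tool goes at most 41.7 mm and 7.16 degrees, less where a joint would pass 70% of its speed; a pose out of reach is approached as far as the arm can. A call is refused whole if a number of a shift passes 4.17 or a number of a turn 7.16, either way. A call with a gripper value outside its range is refused whole. The fingers move at their own pace and stop on an object; the grip force is fixed at half the most. Time passes only in rows, so rows that do not move let the fingers close. It gives the time, the measured TCP pose, the force and the opening at its end, in the units of the state.
- ctrl.read_state(): the state, without advancing time (a new reading comes with each control period).
- ctrl.get_image(name): name is "scene" or "top" or "wrist"; returns a dict with "color" (480x640x3 uint8, blue, green, red), "z_map" (480x640 float32, m along the optical axis (not along the pixel's ray), 0 where there is no reading), "K" (3x3 intrinsics, pixels), "k1" (the pictures are not rectified: a ray, as slopes to the right and down, at radius r is drawn at 1 + k1 r^2 times it, then the intrinsics apply), "R" (3x3) and "t" (3): a world point X has camera coordinates R X + t. Camera axes: x right, y down, z forward; pixel columns grow to the right and rows downward; lengths in m; the calibration is good to about 2 mm. A picture is of the moment at which its call begins.
- ctrl.hand_in(): hands the job in, once; it reports no verdict.
Trained networks look in a picture, given as the dict that the camera call returned (one of the last four; its "shot" number tells which), for a name from the list of things; names that differ only in an ending like _2 or _b are one class to them, and where a whole thing is asked for, a point or a joint stands for the part that bears it (a point fixed in the world has none). Each returns a list of dicts, best first, with "score" (0 to 1); they miss things now and then, are a little off and sometimes report something else, mostly with a low value. They report only what shows in the picture. A call takes as long as a camera call. They do not tell look-alikes from the thing itself.
- ctrl.regions_of(picture, target): "mask" (480x640 bool, what is visible of it) and "bbox" ([left, top, right, bottom] in pixels, round what is visible of it).
- ctrl.mark_of(picture, target): "at" ([column, row] in pixels: a listed point, or the origin of a listed thing).
The state is a dict: "t": time; "qpos": joint angles; "qd": joint speeds; "joint_efforts": joint torques, N m; "ee_pos": TCP position; "eef_rot": TCP orientation; "force": force on the tool from outside, world axes, zero at the start; "wrist_torque": the same for the moment, N m; "gripper_width": opening from 0.0 (shut) to 1.0 (fully open).
Only numpy, scipy, OpenCV 4.12 (cv2) and the standard library are available. Lean on these libraries where they do the work, as an engineer would, in place of code of your own. Each camera call takes 0.05 s, during which the arm holds its last target. There are 200 camera calls.

## Working session

There is one attempt and no reset: what is moved stays moved. The work goes in short steps, Python scripts to look and compute and a tool call to move; the robot and the scene stay as the last step left them, time stands still between calls to the robot, and variables do not carry over. Pictures are saved under pics/ and viewed, about 8 in all and at most 12, crops included, and the job is handed in when it is done.

Besides the shell and the picture viewer there is one more tool, called after "Request:" by a JSON object that holds its "fn" and its "kwargs". apply_moves: Moves the arm, as the interface text tells. Its arguments: {"type":"object","properties":{"increments":{"type":"array","items":{"type":"object","properties":{"gripper":{"type":"number"},"dx":{"type":"number"},"dy":{"type":"number"},"dz":{"type":"number"},"turn":{"type":"number"}}}}},"required":["increments"]}

```bash
mkdir -p pics
cat > h.py <<'E'
import numpy as np, cv2
from plant import ctrl
def ray(p,uv):
    k=np.array(p["K"]);d=np.array([(uv[0]-k[0,2])/k[0,0],(uv[1]-k[1,2])/k[1,1]])
    s=d.copy()
    for _ in range(20): s=d/(1+p["k1"]*(s@s))
    return np.array([s[0],s[1],1.])
def world(p,uv,z=None):  # z: depth
    if z is None: z=p["z_map"][int(round(uv[1])),int(round(uv[0]))]
    return np.array(p["R"]).T@(ray(p,uv)*z-np.array(p["t"]))
def onplane(p,uv,h):
    R=np.array(p["R"]);c=-R.T@np.array(p["t"]);d=R.T@ray(p,uv)
    return c+d*(h-c[2])/d[2]
def cloud(p,mask=None):
    vs,us=np.nonzero((p["z_map"]>0)&(mask if mask is not None else True))
    K=np.array(p["K"]);d=np.stack([(us-K[0,2])/K[0,0],(vs-K[1,2])/K[1,1]],1)
    s=d.copy()
    for _ in range(20): s=d/(1+p["k1"]*(s**2).sum(1,keepdims=True))
    X=np.c_[s,np.ones(len(s))]*p["z_map"][vs,us][:,None]
    return (X-np.array(p["t"]))@np.array(p["R"]),us,vs
E
python3 - <<'E'
from h import *
print(ctrl.read_state(), ctrl.hold_point_z)
for n in("scene","top"):
    p=ctrl.get_image(n); cv2.imwrite(f"pics/{n}0.png",p["color"])
    for t in("press","lane_left","lane_mid","lane_right","blade_grip","blade_tip","clay_pot"):
        h={"press":0,"clay_pot":0,"blade_grip":.034,"blade_tip":.004}.get(t,.03)
        for m in ctrl.mark_of(p,t)[:3]: print(n,t,round(m["score"],2),np.round(m["at"],1),np.round(onplane(p,m["at"],h),4))
E
```

```text
{'t': 0.0, 'qpos': array([ 1.32300100e+00,  4.23858277e-01,  1.63069130e+00, -8.15825607e-06,
        1.08856095e+00, -1.90370704e-02]), 'qd': array([-9.93769041e-04,  3.23963136e-04,  5.48806302e-05,  1.55509799e-03,
        5.21321158e-04,  1.14876114e-04]), 'joint_efforts': array([ 3.86846179e-03, -5.44606769e+01, -2.73682523e+01,  6.47458225e-02,
        2.25094298e-02, -1.07791022e-04]), 'ee_pos': array([0.14159499, 0.60818481, 0.22189029]), 'eef_rot': array([ 1.14127981e-01,  9.93465766e-01, -7.52672771e-04, -9.73739263e-05]), 'force': array([0.04407127, 0.33783319, 0.18502913]), 'wrist_torque': array([0.02193639, 0.02294217, 0.01252358]), 'gripper_width': 1.0044077682852888} 0.0187
scene press 0.9 [325.1 310.7] [0.6358 0.0485 0.    ]
scene lane_left 0.63 [357.7 304.8] [0.6531 0.1196 0.03  ]
scene lane_mid 0.86 [329.2 301.5] [0.6373 0.0566 0.03  ]
scene lane_right 0.94 [296.9 299. ] [ 0.6233 -0.0162  0.03  ]
scene lane_right 0.57 [356.7 303. ] [0.6471 0.1184 0.03  ]
scene blade_grip 0.94 [214.5 272.9] [ 0.5203 -0.2087  0.034 ]
scene blade_grip 0.84 [180.1 257.3] [ 0.4521 -0.298
[... 303 characters left out ...]
0.    ]
top press 0.97 [317.8 185.6] [0.6308 0.0515 0.    ]
top lane_left 0.98 [291.5 172.4] [0.6578 0.1235 0.03  ]
top lane_mid 0.56 [317.3 179.8] [0.6379 0.0527 0.03  ]
top lane_right 0.6 [342.6 185.6] [ 0.6226 -0.0163  0.03  ]
top lane_right 0.49 [451.6 218.8] [ 0.5345 -0.3093  0.03  ]
top blade_grip 0.88 [417.5 228. ] [ 0.5067 -0.2169  0.034 ]
top blade_grip 0.83 [449.9 248.4] [ 0.4528 -0.3012  0.034 ]
top blade_grip 0.8 [485.1 303.1] [ 0.3104 -0.3868  0.034 ]
top blade_tip 0.86 [487.6 340.7] [ 0.2163 -0.397   0.004 ]
top blade_tip 0.77 [384.4 241.5] [ 0.4747 -0.1317  0.004 ]
top blade_tip 0.75 [449.1 221.1] [ 0.5344 -0.3083  0.004 ]
top clay_pot 0.73 [177.4 194.1] [0.5994 0.437  0.    ]
```

```bash
python3 -c "
import cv2,numpy as np
a=[cv2.imread(f'pics/{n}0.png') for n in('scene','top')]
cv2.imwrite('pics/both0.png',cv2.resize(a[0],(800,600)))"
```

```text
(no output)
```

View pics/top0.png

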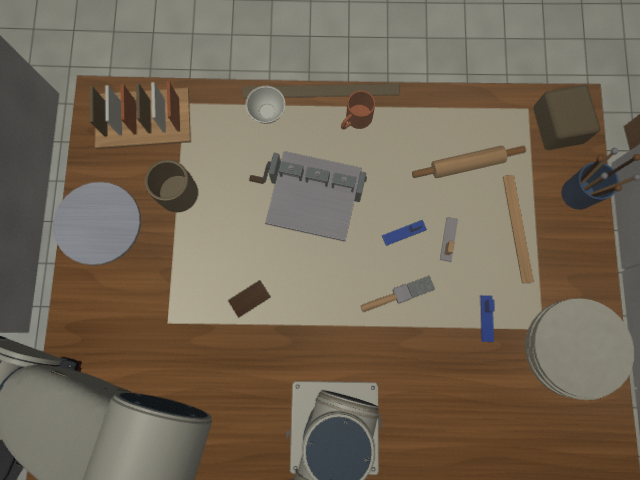

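View pics/scene0.png

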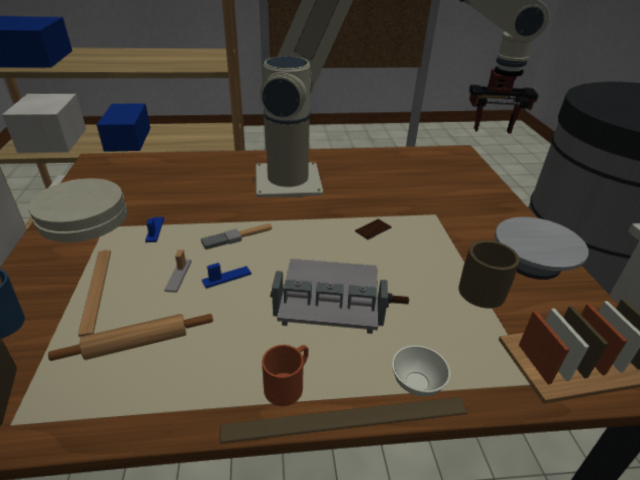

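The top view shows the grey blade with its wooden tab at (450,248) and its tip at about (450,219). The two blue ones are look-alikes. The press is at (318,186), the pot at (172,186). Next I refine the press and blade poses from depth.

```bash
cat > m.py <<'E'
from h import *
p=ctrl.get_image("top")
X,u,v=cloud(p)
near=(np.abs(X[:,0]-.59)<.2)&(np.abs(X[:,1]-.05)<.2)
for lo,hi in((.024,.036),(.08,.094)):
    s=near&(X[:,2]>lo)&(X[:,2]<hi); m=np.zeros((480,640),np.uint8);m[v[s],u[s]]=1
    n,l,st,_=cv2.connectedComponentsWithStats(m)
    k=np.isin(l[v,u],[i for i in range(1,n) if st[i,4]>25])&s
    print(lo,k.sum(),np.median(X[k,2]),cv2.minAreaRect((X[k,:2]*1000).astype(np.float32)))
for r in ctrl.regions_of(p,"blade_grip")[:4]:
    Y,_,_=cloud(p,r["mask"]);print(round(r["score"],2),r["bbox"],np.median(Y,0))
    if abs(np.median(Y[:,1])+.3)<.03:
        b=Y[(Y[:,2]<.02)];t=Y[Y[:,2]>.035]
        print("blade",np.median(b[:,2]),cv2.minAreaRect((Y[:,:2]*1000).astype(np.float32)),"low",cv2.minAreaRect((b[:,:2]*1000).astype(np.float32)),"tab",len(t),t.mean(0),cv2.minAreaRect((t[:,:2]*1000).astype(np.float32)))
s=(np.abs(X[:,0]-.45)<.06)&(np.abs(X[:,1]+.18)<.02);print("table z",np.percentile(X[s,2],[5,50,95]))
E
python3 m.py
```

```text
0.024 4892 0.03002673058490407 ((601.797119140625, 89.93669128417969), (306.14752197265625, 212.50975036621094), 78.05103302001953)
0.08 294 0.08684950654613023 ((639.6339721679688, 52.98249816894531), (250.79827880859375, 60.970863342285156), 78.12712860107422)
0.82 [442.0, 217.7, 455.9, 260.3] [ 0.48409373 -0.30089624  0.0092832 ]
blade 0.008336595345835317 ((484.9790344238281, -303.77178955078125), (30.832061767578125, 121.22891998291016), 79.34395599365234) low ((484.9790344238281, -303.77178955078125), (30.832061767578125, 121.22891998291016), 79.34395599365234) tab 74 [ 0.45410979 -0.29692541  0.04986772] ((455.6456298828125, -298.2333679199219), (14.335084915161133, 30.306743621826172), 79.05672454833984)
0.78 [478.6, 294.1, 497.5, 341.7] [ 0.27646921 -0.39375551  0.00903128]
0.7 [385.0, 225.3, 429.5, 246.1] [ 0.50134738 -0.18725088  0.00841018]
table z [-0.00459204  0.0019445   0.01100344]
```

Request:
{"fn": "apply_moves", "kwargs": {"increments": [{"gripper": 1, "dx": -2.6, "dy": -2.2, "turn": -2.4}, {"gripper": 1, "dx": -2.6, "dy": -2.2}, {"gripper": 1, "dx": -2.6, "dy": -2.2}, {"gripper": 1, "dx": -2.6, "dy": -2.2}, {"gripper": 1, "dx": -2.6, "dy": -2.2}]}}

```text
schema error: expected keys gripper, dx, dy, dz, turn
```

Request:
{"fn": "apply_moves", "kwargs": {"increments": [{"gripper": 1, "dx": -2.6, "dy": -2.2}, {"gripper": 1, "dx": -2.6, "dy": -2.2}, {"gripper": 1, "dx": -2.6, "dy": -2.2}, {"gripper": 1, "dx": -2.6, "dy": -2.2}, {"gripper": 1, "dx": -2.6, "dy": -2.2}]}}

```text
schema error: expected keys gripper, dx, dy, dz, turn
```

Request:
{"fn": "apply_moves", "kwargs": {"increments": [{"gripper": 1, "dx": -2.6, "dy": -2.2}, {"gripper": 1, "dx": -2.6, "dy": -2.2}, {"gripper": 1, "dx": -2.6, "dy": -2.2}, {"gripper": 1, "dx": -2.6, "dy": -2.2}, {"gripper": 1, "dx": -2.6, "dy": -2.2}]}}

```text
schema error: expected keys gripper, dx, dy, dz, turn
```

Request:
{"fn": "apply_moves", "kwargs": {"increments": [{"gripper": 1, "dx": -0.8, "dy": -3.2}, {"gripper": 1, "dx": -0.8, "dy": -3.2}, {"gripper": 1, "dx": -0.8, "dy": -3.2}, {"gripper": 1, "dx": -0.8, "dy": -3.2}, {"gripper": 1, "dx": -0.8, "dy": -3.2}]}}

```text
schema error: expected keys gripper, dx, dy, dz, turn
```

Request:
{"fn": "apply_moves", "kwargs": {"increments": [{"gripper": 1, "dx": -0.8, "dy": -3.2}, {"gripper": 1, "dx": -0.8, "dy": -3.2}, {"gripper": 1, "dx": -0.8, "dy": -3.2}, {"gripper": 1, "dx": -0.8, "dy": -3.2}, {"gripper": 1, "dx": -0.8, "dy": -3.2}]}}

```text
schema error: expected keys gripper, dx, dy, dz, turn
```

Request:
{"fn": "apply_moves", "kwargs": {"increments": [{"gripper": 1, "dx": -0.8, "dy": -3.2}, {"gripper": 1, "dx": -0.8, "dy": -3.2}, {"gripper": 1, "dx": -0.8, "dy": -2.8}, {"gripper": 1, "dx": 0}, {"gripper": 1, "dx": 0}]}}

```text
schema error: expected keys gripper, dx, dy, dz, turn
```

Request:
{"fn": "apply_moves", "kwargs": {"increments": [{"gripper": 1, "dx": -2.6, "dy": -2.2, "dz": 0, "turn": 0}, {"gripper": 1, "dx": -2.6, "dy": -2.2, "dz": 0, "turn": 0}, {"gripper": 1, "dx": -2.6, "dy": -2.2, "dz": 0, "turn": 0}, {"gripper": 1, "dx": -2.6, "dy": -2.2, "dz": 0, "turn": 0}, {"gripper": 1, "dx": -2.6, "dy": -2.2, "dz": 0, "turn": 0}]}}

```text
t: 1.32
ee_pos: [0.244, 0.4708, 0.2227]
eef_rot: [0.114, 0.993, 0.0, 0.0]
force: [1.0, 0.5, 0.8]
gripper_width: 1.002
```

Request:
{"fn": "apply_moves", "kwargs": {"increments": [{"gripper": 1, "dx": -2.6, "dy": -2.2, "dz": 0, "turn": 0}, {"gripper": 1, "dx": -2.6, "dy": -2.2, "dz": 0, "turn": 0}, {"gripper": 1, "dx": -2.6, "dy": -2.2, "dz": 0, "turn": 0}, {"gripper": 1, "dx": -2.6, "dy": -2.2, "dz": 0, "turn": 0}, {"gripper": 1, "dx": -2.6, "dy": -2.2, "dz": 0, "turn": 0}]}}

```text
t: 1.73
ee_pos: [0.3458, 0.3341, 0.2229]
eef_rot: [0.114, 0.993, 0.0, 0.0]
force: [0.4, -0.8, 0.9]
gripper_width: 0.998
```

Request:
{"fn": "apply_moves", "kwargs": {"increments": [{"gripper": 1, "dx": -2.6, "dy": -2.2, "dz": 0, "turn": 0}, {"gripper": 1, "dx": -2.6, "dy": -2.2, "dz": 0, "turn": 0}, {"gripper": 1, "dx": -2.6, "dy": -2.2, "dz": 0, "turn": 0}, {"gripper": 1, "dx": -2.6, "dy": -2.2, "dz": 0, "turn": 0}, {"gripper": 1, "dx": -2.6, "dy": -2.2, "dz": 0, "turn": 0}]}}

```text
t: 2.15
ee_pos: [0.4476, 0.1974, 0.223]
eef_rot: [0.114, 0.993, 0.0, 0.0]
force: [0.2, 0.8, 0.1]
gripper_width: 0.999
```

Request:
{"fn": "apply_moves", "kwargs": {"increments": [{"gripper": 1, "dx": -0.8, "dy": -3.2, "dz": 0, "turn": 0}, {"gripper": 1, "dx": -0.8, "dy": -3.2, "dz": 0, "turn": 0}, {"gripper": 1, "dx": -0.8, "dy": -3.2, "dz": 0, "turn": 0}, {"gripper": 1, "dx": -0.8, "dy": -3.2, "dz": 0, "turn": 0}, {"gripper": 1, "dx": -0.8, "dy": -3.2, "dz": 0, "turn": 0}]}}

```text
t: 2.57
ee_pos: [0.4492, 0.0324, 0.2229]
eef_rot: [0.114, 0.993, 0.0, 0.0]
force: [0.7, -0.2, -0.4]
gripper_width: 1.0
```

Request:
{"fn": "apply_moves", "kwargs": {"increments": [{"gripper": 1, "dx": -0.8, "dy": -3.2, "dz": 0, "turn": 0}, {"gripper": 1, "dx": -0.8, "dy": -3.2, "dz": 0, "turn": 0}, {"gripper": 1, "dx": -0.8, "dy": -3.2, "dz": 0, "turn": 0}, {"gripper": 1, "dx": -0.8, "dy": -3.2, "dz": 0, "turn": 0}, {"gripper": 1, "dx": -0.8, "dy": -3.2, "dz": 0, "turn": 0}]}}

```text
t: 2.98
ee_pos: [0.4519, -0.1327, 0.223]
eef_rot: [0.114, 0.993, -0.0, 0.0]
force: [0.5, -0.3, -0.3]
gripper_width: 0.999
```

Request:
{"fn": "apply_moves", "kwargs": {"increments": [{"gripper": 1, "dx": -0.8, "dy": -3.2, "dz": 0, "turn": -2.4}, {"gripper": 1, "dx": -0.8, "dy": -3.2, "dz": 0, "turn": 0}, {"gripper": 1, "dx": -0.8, "dy": -3.2, "dz": 0, "turn": 0}, {"gripper": 1, "dx": 0, "dy": 0, "dz": 0, "turn": 0}, {"gripper": 1, "dx": 0, "dy": 0, "dz": 0, "turn": 0}]}}

```text
t: 3.4
ee_pos: [0.4563, -0.2311, 0.2226]
eef_rot: [0.095, 0.995, 0.0, 0.0]
force: [0.8, 0.6, -0.2]
gripper_width: 0.997
```

Request:
{"fn": "apply_moves", "kwargs": {"increments": [{"gripper": 1, "dx": -0.6, "dy": -3.3, "dz": 2, "turn": 0}, {"gripper": 1, "dx": -0.6, "dy": -3.3, "dz": 2, "turn": 0}, {"gripper": 1, "dx": 0, "dy": 0, "dz": 4, "turn": 0}, {"gripper": 1, "dx": 0, "dy": 0, "dz": 4, "turn": 0}, {"gripper": 1, "dx": 0, "dy": 0, "dz": 0, "turn": 0}]}}

```text
t: 3.82
ee_pos: [0.4516, -0.2932, 0.0962]
eef_rot: [0.093, 0.996, 0.003, -0.005]
force: [-1.9, 0.4, 0.2]
gripper_width: 0.999
```

Run:
```python
from h import *
s=ctrl.read_state();print(s["ee_pos"],s["eef_rot"])
p=ctrl.get_image("wrist");cv2.imwrite("pics/w1.png",p["color"])
for t,h in(("blade_grip",.034),("blade_tip",.004)):
    for m in ctrl.mark_of(p,t)[:2]: print(t,round(m["score"],2),m["at"],onplane(p,m["at"],h))
X,u,v=cloud(p)
s=(abs(X[:,0]-.455)<.04)&(abs(X[:,1]+.298)<.03)&(X[:,2]>.045)&(X[:,2]<.06)
print(s.sum(),cv2.minAreaRect((X[s,:2]*1000).astype(np.float32)))
```

```text
[ 0.45164409 -0.29315738  0.09616416] [ 0.09326625  0.99562103  0.00315509 -0.0054978 ]
blade_grip 0.78 [318.0, 263.1] [ 0.45671364 -0.29660307  0.034     ]
blade_grip 0.65 [118.5, 61.7] [ 0.30523624 -0.39364325  0.034     ]
blade_tip 0.97 [535.2, 239.0] [ 0.47922628 -0.12593913  0.004     ]
958 ((455.4431457519531, -297.81512451171875), (13.492901802062988, 29.860254287719727), 79.27094268798828)
```

View pics/w1.png

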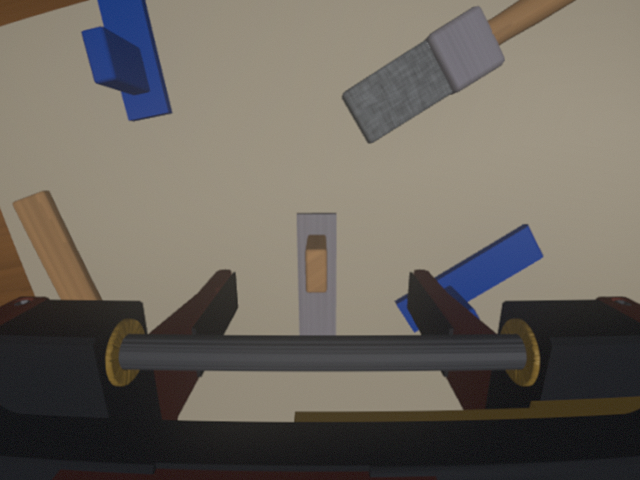

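Request:
{"fn": "apply_moves", "kwargs": {"increments": [{"gripper": 1, "dx": 0, "dy": 0, "dz": 3, "turn": 0}, {"gripper": 1, "dx": 0, "dy": 0, "dz": 3, "turn": 0}, {"gripper": 1, "dx": 0, "dy": 0, "dz": 2, "turn": 0}, {"gripper": 1, "dx": 0, "dy": 0, "dz": 0, "turn": 0}, {"gripper": 1, "dx": 0, "dy": 0, "dz": 0, "turn": 0}]}}

```text
t: 4.38
ee_pos: [0.4572, -0.297, 0.0246]
eef_rot: [0.093, 0.996, -0.0, 0.001]
force: [-0.1, 0.1, -0.3]
gripper_width: 1.003
```

Request:
{"fn": "apply_moves", "kwargs": {"increments": [{"gripper": 1, "dx": 0.1, "dy": -0.1, "dz": 0.5, "turn": 0}, {"gripper": 1, "dx": 0, "dy": 0, "dz": 0.35, "turn": 0}, {"gripper": -1, "dx": 0, "dy": 0, "dz": 0, "turn": 0}, {"gripper": -1, "dx": 0, "dy": 0, "dz": 0, "turn": 0}, {"gripper": -1, "dx": 0, "dy": 0, "dz": 0, "turn": 0}]}}

```text
t: 4.8
ee_pos: [0.4551, -0.2979, 0.0148]
eef_rot: [0.093, 0.996, -0.0, 0.0]
force: [-0.4, -0.3, 0.4]
gripper_width: 0.816
```

Request:
{"fn": "apply_moves", "kwargs": {"increments": [{"gripper": -1, "dx": 0, "dy": 0, "dz": 0, "turn": 0}, {"gripper": -1, "dx": 0, "dy": 0, "dz": 0, "turn": 0}, {"gripper": -1, "dx": 0, "dy": 0, "dz": 0, "turn": 0}, {"gripper": -1, "dx": 0, "dy": 0, "dz": 0, "turn": 0}, {"gripper": -1, "dx": 0, "dy": 0, "dz": 0, "turn": 0}]}}

```text
t: 5.22
ee_pos: [0.4547, -0.2977, 0.0142]
eef_rot: [0.093, 0.996, 0.0, -0.0]
force: [-0.2, 0.8, -0.1]
gripper_width: 0.426
```

Request:
{"fn": "apply_moves", "kwargs": {"increments": [{"gripper": -1, "dx": 0, "dy": 0, "dz": 0, "turn": 0}, {"gripper": -1, "dx": 0, "dy": 0, "dz": 0, "turn": 0}, {"gripper": -1, "dx": 0, "dy": 0, "dz": 0, "turn": 0}, {"gripper": -1, "dx": 0, "dy": 0, "dz": 0, "turn": 0}, {"gripper": -1, "dx": 0, "dy": 0, "dz": 0, "turn": 0}]}}

```text
t: 5.63
ee_pos: [0.4548, -0.2977, 0.0142]
eef_rot: [0.093, 0.996, 0.0, -0.0]
force: [-0.8, 0.3, 1.3]
gripper_width: 0.154
```

Request:
{"fn": "apply_moves", "kwargs": {"increments": [{"gripper": -1, "dx": 0, "dy": 0, "dz": 0, "turn": 0}, {"gripper": -1, "dx": 0, "dy": 0, "dz": 0, "turn": 0}, {"gripper": -1, "dx": 0, "dy": 0, "dz": -1, "turn": 0}, {"gripper": -1, "dx": 0, "dy": 0, "dz": -3, "turn": 0}, {"gripper": -1, "dx": 0, "dy": 0, "dz": -3, "turn": 0}]}}

```text
t: 6.05
ee_pos: [0.4535, -0.2968, 0.0842]
eef_rot: [0.093, 0.996, 0.001, -0.002]
force: [0.3, 0.7, -1.5]
gripper_width: 0.16
```

Request:
{"fn": "apply_moves", "kwargs": {"increments": [{"gripper": -1, "dx": 1, "dy": 3, "dz": -0.5, "turn": 1.3}, {"gripper": -1, "dx": 1, "dy": 3.5, "dz": 0, "turn": 0}, {"gripper": -1, "dx": 0, "dy": 3.5, "dz": 0, "turn": 0}, {"gripper": -1, "dx": 0, "dy": 3.5, "dz": 0, "turn": 0}, {"gripper": -1, "dx": 0, "dy": 3.5, "dz": 0, "turn": 0}]}}

```text
t: 6.47
ee_pos: [0.4698, -0.126, 0.09]
eef_rot: [0.105, 0.994, -0.0, 0.0]
force: [0.3, -0.7, -1.8]
gripper_width: 0.158
```

Request:
{"fn": "apply_moves", "kwargs": {"increments": [{"gripper": -1, "dx": 0, "dy": 3.5, "dz": 0, "turn": 0}, {"gripper": -1, "dx": 0, "dy": 3.5, "dz": 0, "turn": 0}, {"gripper": -1, "dx": 0, "dy": 3.5, "dz": 0, "turn": 0}, {"gripper": -1, "dx": 0, "dy": 2, "dz": 0, "turn": 0}, {"gripper": -1, "dx": 0, "dy": 0, "dz": 0, "turn": 0}]}}

```text
t: 6.88
ee_pos: [0.4967, -0.0019, 0.0899]
eef_rot: [0.103, 0.995, 0.0, 0.001]
force: [0.1, 0.2, -0.8]
gripper_width: 0.16
```

Request:
{"fn": "apply_moves", "kwargs": {"increments": [{"gripper": -1, "dx": 0, "dy": 0, "dz": 0, "turn": 0}, {"gripper": -1, "dx": 0, "dy": 0, "dz": 0, "turn": 0}, {"gripper": -1, "dx": 0, "dy": 0, "dz": 0, "turn": 0}]}}

```text
t: 7.13
ee_pos: [0.4956, -0.0061, 0.0893]
eef_rot: [0.105, 0.994, -0.0, -0.0]
force: [0.1, 0.2, -1.7]
gripper_width: 0.155
```

```bash
cat > c.py <<'E'
from h import *
import sys
s=ctrl.read_state();print(s["ee_pos"],s["eef_rot"],s["force"])
for n in("top","wrist"):
    p=ctrl.get_image(n);cv2.imwrite(f"pics/{n}_{sys.argv[1]}.png",p["color"])
    for t,h in(("lane_left",.03),("lane_mid",.03),("lane_right",.03),("press",0),("blade_tip",float(sys.argv[2]))):
        for m in ctrl.mark_of(p,t)[:2]: print(n,t,round(m["score"],2),np.round(m["at"]),np.round(onplane(p,m["at"],h),4))
    X,u,v=cloud(p)
    s=(abs(X[:,0]-.639)<.18)&(abs(X[:,1]-.053)<.18)&(X[:,2]>.08)&(X[:,2]<.094)
    if s.sum()>5 and n=="top": print(s.sum(),cv2.minAreaRect((X[s,:2]*1000).astype(np.float32)))
E
python3 c.py 2 .065
```

```text
[ 0.49558007 -0.00606553  0.0893459 ] [ 1.05218406e-01  9.94449132e-01 -7.14520703e-05 -6.94936810e-05] [ 0.0847725   0.18036537 -1.69119634]
top lane_left 0.79 [290. 174.] [0.6535 0.1261 0.03  ]
top lane_mid 0.8 [315. 178.] [0.6416 0.058  0.03  ]
top press 0.95 [316. 183.] [0.6383 0.0552 0.    ]
top blade_tip 0.87 [383. 239.] [ 0.4685 -0.1217  0.065 ]
top blade_tip 0.55 [487. 340.] [ 0.2165 -0.3789  0.065 ]
232 ((724.5525512695312, 44.339515686035156), (264.822509765625, 193.0785675048828), 87.99899291992188)
wrist lane_left 0.9 [524. 409.] [0.6562 0.1255 0.03  ]
wrist lane_mid 0.3 [524. 407.] [0.6544 0.1262 0.03  ]
wrist blade_tip 0.78 [164. 255.] [ 0.4655 -0.0928  0.065 ]
wrist blade_tip 0.69 [321. 422.] [ 0.5997 -0.0287  0.065 ]
```

View pics/top_2.png

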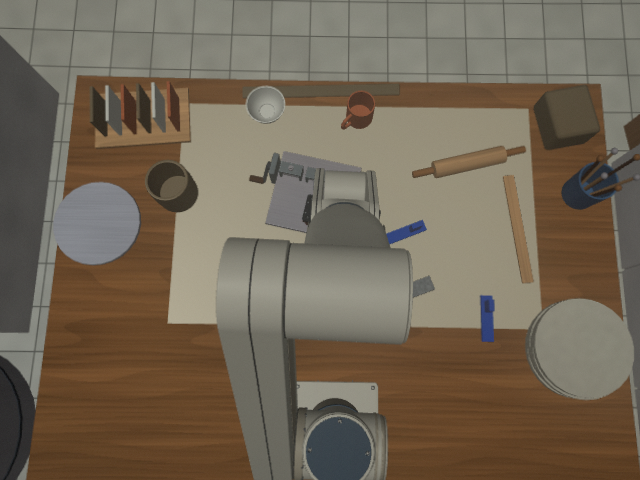

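Request:
{"fn": "apply_moves", "kwargs": {"increments": [{"gripper": -1, "dx": 1, "dy": 1.65, "dz": 0, "turn": 0}, {"gripper": -1, "dx": 0, "dy": 0, "dz": 2, "turn": 0}, {"gripper": -1, "dx": 0, "dy": 0, "dz": 1.5, "turn": 0}, {"gripper": -1, "dx": 0, "dy": 0, "dz": 0, "turn": 0}, {"gripper": -1, "dx": 0, "dy": 0, "dz": 0, "turn": 0}]}}

```text
t: 8.15
ee_pos: [0.4889, 0.0132, 0.0538]
eef_rot: [0.104, 0.995, -0.0, -0.001]
force: [0.4, 1.1, -1.8]
gripper_width: 0.158
```

Request:
{"fn": "apply_moves", "kwargs": {"increments": [{"gripper": -1, "dx": 0, "dy": 0, "dz": 0, "turn": 0}, {"gripper": -1, "dx": 0, "dy": 0, "dz": 0, "turn": 0}]}}

```text
t: 8.32
ee_pos: [0.4902, 0.0131, 0.055]
eef_rot: [0.105, 0.995, 0.0, 0.001]
force: [-0.2, -0.1, -1.2]
gripper_width: 0.156
```

```bash
python3 c.py 3 .045
```

```text
[0.49022413 0.01306403 0.05495521] [1.04653040e-01 9.94508569e-01 5.32574904e-05 6.67004673e-04] [-0.24442315 -0.1485414  -1.24353656]
top lane_left 0.74 [292. 174.] [0.6547 0.1235 0.03  ]
top lane_mid 0.6 [318. 182.] [0.6317 0.051  0.03  ]
top lane_right 0.82 [346. 186.] [ 0.6214 -0.0267  0.03  ]
top press 0.91 [317. 183.] [0.6386 0.0528 0.    ]
top blade_tip 0.8 [488. 340.] [ 0.2177 -0.3854  0.045 ]
325 ((725.1107177734375, 44.17552947998047), (263.2254333496094, 198.89620971679688), 87.29438018798828)
wrist blade_tip 0.64 [118. 283.] [ 0.4666 -0.097   0.045 ]
wrist blade_tip 0.56 [321. 422.] [ 0.5799 -0.007   0.045 ]
```

View pics/wrist_3.png

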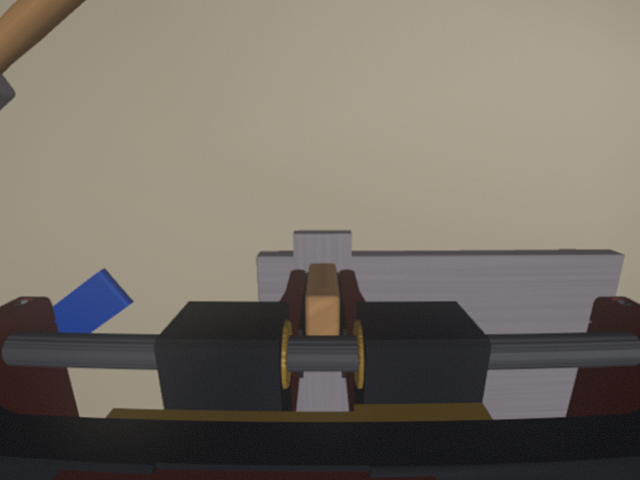

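Run:
```python
from h import *
p=ctrl.get_image("wrist")
a=onplane(p,(258,253),.03);b=onplane(p,(622,252),.03);print(a,b,np.linalg.norm(b-a))
l=(b-a)[:2]/np.linalg.norm(b-a);f=np.array([l[1],-l[0]]);o=(a+b)[:2]/2+.15*f
print("yaw",np.degrees(np.arctan2(f[1],f[0])),"origin",o)
d=ctrl.read_state()["ee_pos"][:2]-o;print("tcp in press",d@f,d@l)
```

```text
[ 0.46968359 -0.02020682  0.03      ] [0.51449664 0.19137044 0.03      ] 0.216271007386566
yaw -11.958774180271682 origin [0.63883466 0.05450063]
tcp in press -0.13750480321281272 -0.07138510792777038
```

Request:
{"fn": "apply_moves", "kwargs": {"increments": [{"gripper": -1, "dx": 0, "dy": 0, "dz": 0.5, "turn": 0}, {"gripper": -1, "dx": 0, "dy": 0, "dz": 0.4, "turn": 0}, {"gripper": -1, "dx": 0, "dy": 0, "dz": 0, "turn": 0}, {"gripper": -1, "dx": 0, "dy": 0, "dz": 0, "turn": 0}, {"gripper": -1, "dx": 0, "dy": 0, "dz": 0, "turn": 0}]}}

```text
t: 9.38
ee_pos: [0.4894, 0.0132, 0.045]
eef_rot: [0.105, 0.995, -0.0, -0.0]
force: [0.6, 0.7, -1.3]
gripper_width: 0.156
```

Request:
{"fn": "apply_moves", "kwargs": {"increments": [{"gripper": -1, "dx": 0, "dy": 0, "dz": 0.1, "turn": 0}, {"gripper": -1, "dx": 0, "dy": 0, "dz": 0, "turn": 0}, {"gripper": -1, "dx": 0, "dy": 0, "dz": 0, "turn": 0}]}}

```text
t: 9.63
ee_pos: [0.4895, 0.0132, 0.0442]
eef_rot: [0.105, 0.995, 0.0, -0.0]
force: [-0.1, -0.7, -0.8]
gripper_width: 0.152
```

Request:
{"fn": "apply_moves", "kwargs": {"increments": [{"gripper": -1, "dx": 0, "dy": 0, "dz": 0.1, "turn": 0}, {"gripper": -1, "dx": 0, "dy": 0, "dz": 0, "turn": 0}, {"gripper": -1, "dx": 0, "dy": 0, "dz": 0, "turn": 0}]}}

```text
t: 9.88
ee_pos: [0.4896, 0.0132, 0.0441]
eef_rot: [0.105, 0.995, 0.0, 0.0]
force: [-3.6, 0.3, 12.1]
gripper_width: 0.157
```

Request:
{"fn": "apply_moves", "kwargs": {"increments": [{"gripper": -1, "dx": 0, "dy": 0, "dz": -0.07, "turn": 0}, {"gripper": -1, "dx": -1, "dy": 0, "dz": 0, "turn": 0}, {"gripper": -1, "dx": -1, "dy": 0, "dz": 0, "turn": 0}, {"gripper": -1, "dx": -1, "dy": 0, "dz": 0, "turn": 0}, {"gripper": -1, "dx": 0, "dy": 0, "dz": 0, "turn": 0}]}}

```text
t: 10.3
ee_pos: [0.5218, 0.0065, 0.0442]
eef_rot: [0.105, 0.994, 0.0, 0.002]
force: [1.9, 0.5, 2.1]
gripper_width: 0.162
```

Request:
{"fn": "apply_moves", "kwargs": {"increments": [{"gripper": -1, "dx": 0, "dy": 0, "dz": 0, "turn": 0}, {"gripper": -1, "dx": 0, "dy": 0, "dz": 0, "turn": 0}]}}

```text
t: 10.47
ee_pos: [0.5198, 0.0068, 0.0442]
eef_rot: [0.105, 0.995, 0.0, 0.001]
force: [2.1, 0.0, 3.4]
gripper_width: 0.16
```

Request:
{"fn": "apply_moves", "kwargs": {"increments": [{"gripper": -1, "dx": -0.4, "dy": 0, "dz": 0, "turn": 0}, {"gripper": -1, "dx": -0.4, "dy": 0, "dz": 0, "turn": 0}, {"gripper": -1, "dx": -0.2, "dy": 0, "dz": 0, "turn": 0}]}}

```text
t: 10.72
ee_pos: [0.5279, 0.005, 0.0441]
eef_rot: [0.105, 0.995, -0.0, -0.001]
force: [-4.3, 2.2, 10.5]
gripper_width: 0.156
```

Request:
{"fn": "apply_moves", "kwargs": {"increments": [{"gripper": -1, "dx": -0.2, "dy": 0, "dz": 0, "turn": 0}, {"gripper": -1, "dx": -0.1, "dy": 0, "dz": 0, "turn": 0}]}}

```text
t: 10.88
ee_pos: [0.5306, 0.0044, 0.0441]
eef_rot: [0.105, 0.995, -0.0, -0.001]
force: [-3.0, 1.9, 9.7]
gripper_width: 0.155
```

Request:
{"fn": "apply_moves", "kwargs": {"increments": [{"gripper": -1, "dx": -0.1, "dy": 0, "dz": 0, "turn": 0}, {"gripper": -1, "dx": -0.1, "dy": 0, "dz": 0, "turn": 0}]}}

```text
t: 11.05
ee_pos: [0.5323, 0.004, 0.0441]
eef_rot: [0.105, 0.995, -0.0, -0.001]
force: [-3.0, 0.5, 10.1]
gripper_width: 0.158
```

Request:
{"fn": "apply_moves", "kwargs": {"increments": [{"gripper": -1, "dx": -0.1, "dy": 0, "dz": -0.04, "turn": 0}, {"gripper": -1, "dx": -0.1, "dy": 0, "dz": 0, "turn": 0}]}}

```text
t: 11.22
ee_pos: [0.5345, 0.0035, 0.0441]
eef_rot: [0.105, 0.995, -0.0, -0.001]
force: [-1.1, 0.1, 3.7]
gripper_width: 0.155
```

Request:
{"fn": "apply_moves", "kwargs": {"increments": [{"gripper": -1, "dx": -0.1, "dy": 0, "dz": 0, "turn": 0}, {"gripper": -1, "dx": -0.1, "dy": 0, "dz": 0, "turn": 0}]}}

```text
t: 11.38
ee_pos: [0.537, 0.003, 0.0441]
eef_rot: [0.105, 0.995, -0.0, -0.0]
force: [-1.8, 1.0, 3.8]
gripper_width: 0.16
```

Request:
{"fn": "apply_moves", "kwargs": {"increments": [{"gripper": -1, "dx": -0.1, "dy": 0, "dz": 0, "turn": 0}, {"gripper": -1, "dx": -0.1, "dy": 0, "dz": 0, "turn": 0}]}}

```text
t: 11.55
ee_pos: [0.5392, 0.0026, 0.0441]
eef_rot: [0.105, 0.995, -0.0, -0.0]
force: [-1.4, 0.1, 1.7]
gripper_width: 0.156
```

Request:
{"fn": "apply_moves", "kwargs": {"increments": [{"gripper": -1, "dx": -0.1, "dy": 0, "dz": 0, "turn": 0}, {"gripper": -1, "dx": -0.1, "dy": 0, "dz": 0, "turn": 0}]}}

```text
t: 11.72
ee_pos: [0.5413, 0.0021, 0.0441]
eef_rot: [0.105, 0.995, -0.0, -0.0]
force: [-1.2, 0.0, 0.9]
gripper_width: 0.153
```

Request:
{"fn": "apply_moves", "kwargs": {"increments": [{"gripper": -1, "dx": -0.2, "dy": 0, "dz": 0, "turn": 0}, {"gripper": -1, "dx": -0.2, "dy": 0, "dz": 0, "turn": 0}, {"gripper": -1, "dx": -0.2, "dy": 0, "dz": 0, "turn": 0}]}}

```text
t: 11.97
ee_pos: [0.5475, 0.0008, 0.0442]
eef_rot: [0.105, 0.995, -0.0, 0.0]
force: [0.3, 0.3, -0.3]
gripper_width: 0.157
```

Request:
{"fn": "apply_moves", "kwargs": {"increments": [{"gripper": -1, "dx": -0.2, "dy": 0, "dz": 0, "turn": 0}, {"gripper": -1, "dx": -0.2, "dy": 0, "dz": 0, "turn": 0}, {"gripper": -1, "dx": -0.2, "dy": 0, "dz": 0, "turn": 0}]}}

```text
t: 12.22
ee_pos: [0.5534, -0.0004, 0.0442]
eef_rot: [0.105, 0.995, 0.0, 0.0]
force: [-0.7, 0.3, -1.2]
gripper_width: 0.161
```

Right lane is loose: the tip is about 17 mm past the roller and the force is about 0. I'll withdraw and try the middle lane.

Request:
{"fn": "apply_moves", "kwargs": {"increments": [{"gripper": -1, "dx": 1.5, "dy": 0, "dz": 0, "turn": 0}, {"gripper": -1, "dx": 2, "dy": 0, "dz": 0, "turn": 0}, {"gripper": -1, "dx": 2, "dy": 0, "dz": 0, "turn": 0}, {"gripper": -1, "dx": 1, "dy": 0, "dz": 0, "turn": 0}, {"gripper": -1, "dx": 0, "dy": 0, "dz": -0.8, "turn": 0}]}}

```text
t: 12.63
ee_pos: [0.4863, 0.0134, 0.0513]
eef_rot: [0.104, 0.995, -0.0, -0.002]
force: [0.2, 0.4, -0.5]
gripper_width: 0.158
```

Request:
{"fn": "apply_moves", "kwargs": {"increments": [{"gripper": -1, "dx": 0, "dy": 2.4, "dz": 0, "turn": 0}, {"gripper": -1, "dx": 0, "dy": 2.4, "dz": 0, "turn": 0}, {"gripper": -1, "dx": 0, "dy": 2.4, "dz": 0, "turn": 0}, {"gripper": -1, "dx": 0, "dy": 0, "dz": 0, "turn": 0}, {"gripper": -1, "dx": 0, "dy": 0, "dz": 0, "turn": 0}]}}

```text
t: 13.05
ee_pos: [0.506, 0.0845, 0.0529]
eef_rot: [0.104, 0.995, 0.0, 0.001]
force: [0.3, 0.7, -1.6]
gripper_width: 0.157
```

Request:
{"fn": "apply_moves", "kwargs": {"increments": [{"gripper": -1, "dx": 0, "dy": 0, "dz": 0.4, "turn": 0}, {"gripper": -1, "dx": 0, "dy": 0, "dz": 0.38, "turn": 0}, {"gripper": -1, "dx": 0, "dy": 0, "dz": 0, "turn": 0}, {"gripper": -1, "dx": 0, "dy": 0, "dz": 0, "turn": 0}, {"gripper": -1, "dx": 0, "dy": 0, "dz": 0, "turn": 0}]}}

```text
t: 13.47
ee_pos: [0.5042, 0.0829, 0.0442]
eef_rot: [0.105, 0.994, -0.0, -0.0]
force: [0.5, 0.6, -0.9]
gripper_width: 0.163
```

Request:
{"fn": "apply_moves", "kwargs": {"increments": [{"gripper": -1, "dx": -1, "dy": 0, "dz": 0, "turn": 0}, {"gripper": -1, "dx": -1, "dy": 0, "dz": 0, "turn": 0}, {"gripper": -1, "dx": -1, "dy": 0, "dz": 0, "turn": 0}, {"gripper": -1, "dx": 0, "dy": 0, "dz": 0, "turn": 0}, {"gripper": -1, "dx": 0, "dy": 0, "dz": 0, "turn": 0}]}}

```text
t: 13.88
ee_pos: [0.5348, 0.0771, 0.0444]
eef_rot: [0.105, 0.994, 0.0, 0.0]
force: [-1.0, 0.1, -1.7]
gripper_width: 0.162
```

Request:
{"fn": "apply_moves", "kwargs": {"increments": [{"gripper": -1, "dx": -0.2, "dy": 0, "dz": 0, "turn": 0}, {"gripper": -1, "dx": -0.2, "dy": 0, "dz": 0, "turn": 0}, {"gripper": -1, "dx": -0.1, "dy": 0, "dz": 0, "turn": 0}]}}

```text
t: 14.13
ee_pos: [0.5387, 0.0763, 0.0444]
eef_rot: [0.105, 0.995, -0.0, -0.0]
force: [1.0, 0.3, -1.2]
gripper_width: 0.159
```

Request:
{"fn": "apply_moves", "kwargs": {"increments": [{"gripper": -1, "dx": -0.1, "dy": 0, "dz": 0, "turn": 0}, {"gripper": -1, "dx": -0.1, "dy": 0, "dz": 0, "turn": 0}]}}

```text
t: 14.3
ee_pos: [0.5406, 0.0759, 0.0445]
eef_rot: [0.105, 0.995, -0.0, -0.0]
force: [-1.0, 0.5, -0.5]
gripper_width: 0.157
```

Request:
{"fn": "apply_moves", "kwargs": {"increments": [{"gripper": -1, "dx": -0.1, "dy": 0, "dz": 0, "turn": 0}, {"gripper": -1, "dx": -0.1, "dy": 0, "dz": 0, "turn": 0}]}}

```text
t: 14.47
ee_pos: [0.5427, 0.0755, 0.0445]
eef_rot: [0.105, 0.995, -0.0, -0.0]
force: [0.4, 0.2, -1.8]
gripper_width: 0.159
```

Request:
{"fn": "apply_moves", "kwargs": {"increments": [{"gripper": -1, "dx": -0.1, "dy": 0, "dz": 0, "turn": 0}, {"gripper": -1, "dx": -0.1, "dy": 0, "dz": 0, "turn": 0}]}}

```text
t: 14.63
ee_pos: [0.5447, 0.075, 0.0445]
eef_rot: [0.105, 0.995, 0.0, -0.0]
force: [0.0, -0.3, -1.2]
gripper_width: 0.157
```

Request:
{"fn": "apply_moves", "kwargs": {"increments": [{"gripper": -1, "dx": -0.1, "dy": 0, "dz": 0.03, "turn": 0}, {"gripper": -1, "dx": -0.1, "dy": 0, "dz": 0, "turn": 0}]}}

```text
t: 14.8
ee_pos: [0.5466, 0.0746, 0.0441]
eef_rot: [0.105, 0.995, -0.0, -0.0]
force: [-0.1, -1.0, -1.6]
gripper_width: 0.16
```

Request:
{"fn": "apply_moves", "kwargs": {"increments": [{"gripper": -1, "dx": -0.1, "dy": 0, "dz": 0, "turn": 0}, {"gripper": -1, "dx": -0.1, "dy": 0, "dz": 0, "turn": 0}]}}

```text
t: 14.97
ee_pos: [0.5486, 0.0742, 0.0441]
eef_rot: [0.105, 0.995, -0.0, -0.0]
force: [0.6, 0.7, -1.3]
gripper_width: 0.157
```

Request:
{"fn": "apply_moves", "kwargs": {"increments": [{"gripper": -1, "dx": -0.1, "dy": 0, "dz": 0, "turn": 0}, {"gripper": -1, "dx": -0.1, "dy": 0, "dz": 0, "turn": 0}]}}

```text
t: 15.13
ee_pos: [0.5504, 0.0738, 0.0441]
eef_rot: [0.105, 0.995, -0.0, -0.0]
force: [-0.2, 0.6, -2.5]
gripper_width: 0.159
```

Request:
{"fn": "apply_moves", "kwargs": {"increments": [{"gripper": -1, "dx": -0.1, "dy": 0, "dz": 0, "turn": 0}, {"gripper": -1, "dx": -0.1, "dy": 0, "dz": 0, "turn": 0}]}}

```text
t: 15.3
ee_pos: [0.5509, 0.0735, 0.0441]
eef_rot: [0.105, 0.995, -0.0, -0.002]
force: [-8.5, 2.6, 8.1]
gripper_width: 0.155
```

Request:
{"fn": "apply_moves", "kwargs": {"increments": [{"gripper": -1, "dx": -0.1, "dy": 0, "dz": 0, "turn": 0}, {"gripper": -1, "dx": 0, "dy": 0, "dz": 0, "turn": 0}]}}

```text
t: 15.47
ee_pos: [0.5513, 0.0734, 0.0442]
eef_rot: [0.105, 0.995, -0.0, -0.002]
force: [-7.8, 2.2, 7.4]
gripper_width: 0.154
```

Request:
{"fn": "apply_moves", "kwargs": {"increments": [{"gripper": -1, "dx": -0.1, "dy": 0, "dz": 0, "turn": 0}, {"gripper": -1, "dx": 0, "dy": 0, "dz": 0, "turn": 0}]}}

```text
t: 15.63
ee_pos: [0.5521, 0.0731, 0.0442]
eef_rot: [0.105, 0.995, -0.0, -0.002]
force: [-8.8, 1.4, 6.6]
gripper_width: 0.158
```

Request:
{"fn": "apply_moves", "kwargs": {"increments": [{"gripper": -1, "dx": -0.1, "dy": 0, "dz": 0, "turn": 0}, {"gripper": -1, "dx": -0.1, "dy": 0, "dz": 0, "turn": 0}]}}

```text
t: 15.8
ee_pos: [0.5539, 0.0727, 0.0442]
eef_rot: [0.105, 0.995, -0.0, -0.002]
force: [-8.4, 2.7, 6.6]
gripper_width: 0.158
```

Request:
{"fn": "apply_moves", "kwargs": {"increments": [{"gripper": -1, "dx": -0.1, "dy": 0, "dz": 0, "turn": 0}, {"gripper": -1, "dx": -0.1, "dy": 0, "dz": 0, "turn": 0}]}}

```text
t: 15.97
ee_pos: [0.5563, 0.0723, 0.0442]
eef_rot: [0.105, 0.995, -0.0, -0.002]
force: [-7.3, 1.5, 6.9]
gripper_width: 0.155
```

Request:
{"fn": "apply_moves", "kwargs": {"increments": [{"gripper": -1, "dx": -0.1, "dy": 0, "dz": 0, "turn": 0}, {"gripper": -1, "dx": -0.1, "dy": 0, "dz": 0, "turn": 0}]}}

```text
t: 16.13
ee_pos: [0.5583, 0.0718, 0.0442]
eef_rot: [0.105, 0.995, -0.0, -0.002]
force: [-7.6, 2.6, 6.1]
gripper_width: 0.16
```

Request:
{"fn": "apply_moves", "kwargs": {"increments": [{"gripper": -1, "dx": -0.2, "dy": 0, "dz": 0, "turn": 0}, {"gripper": -1, "dx": -0.2, "dy": 0, "dz": 0, "turn": 0}, {"gripper": -1, "dx": -0.2, "dy": 0, "dz": 0, "turn": 0}, {"gripper": -1, "dx": -0.2, "dy": 0, "dz": 0, "turn": 0}]}}

```text
t: 16.47
ee_pos: [0.5662, 0.0702, 0.0442]
eef_rot: [0.105, 0.995, -0.0, -0.002]
force: [-7.4, 1.7, 6.1]
gripper_width: 0.155
```

Request:
{"fn": "apply_moves", "kwargs": {"increments": [{"gripper": -1, "dx": -0.2, "dy": 0, "dz": 0, "turn": 0}, {"gripper": -1, "dx": -0.2, "dy": 0, "dz": 0, "turn": 0}, {"gripper": -1, "dx": -0.2, "dy": 0, "dz": 0, "turn": 0}, {"gripper": -1, "dx": -0.2, "dy": 0, "dz": 0, "turn": 0}]}}

```text
t: 16.8
ee_pos: [0.574, 0.0685, 0.0441]
eef_rot: [0.105, 0.995, -0.0, -0.002]
force: [-7.6, 2.0, 5.3]
gripper_width: 0.157
```

Run:
```python
from h import *
print(ctrl.read_state()["ee_pos"],ctrl.read_state()["force"])
p=ctrl.get_image("scene");c=p["color"][240:350,250:420];cv2.imwrite("pics/s4.png",cv2.resize(c,None,fx=4.5,fy=4.5,interpolation=cv2.INTER_CUBIC))
for t,h in(("blade_tip",.034),("lane_mid",.03),("lane_left",.03),("lane_right",.03),("press",0)):
    for m in ctrl.mark_of(p,t)[:4]: print(t,round(m["score"],2),np.round(m["at"],1),onplane(p,m["at"],h))
```

```text
[0.57402448 0.06853231 0.04410986] [-7.56397072  2.0439243   5.31106268]
blade_tip 0.92 [249.7 270.6] [ 0.51808533 -0.12403236  0.034     ]
blade_tip 0.65 [329.9 309.2] [0.66598191 0.05406437 0.034     ]
lane_mid 0.55 [330.6 303.7] [0.64467032 0.0587612  0.03      ]
lane_left 0.76 [357.2 306.7] [0.65899072 0.11734865 0.03      ]
lane_right 0.95 [295.5 301. ] [ 0.62957835 -0.01993078  0.03      ]
press 0.63 [329.2 310.6] [0.63627282 0.05804304 0.        ]
```

View pics/s4.png

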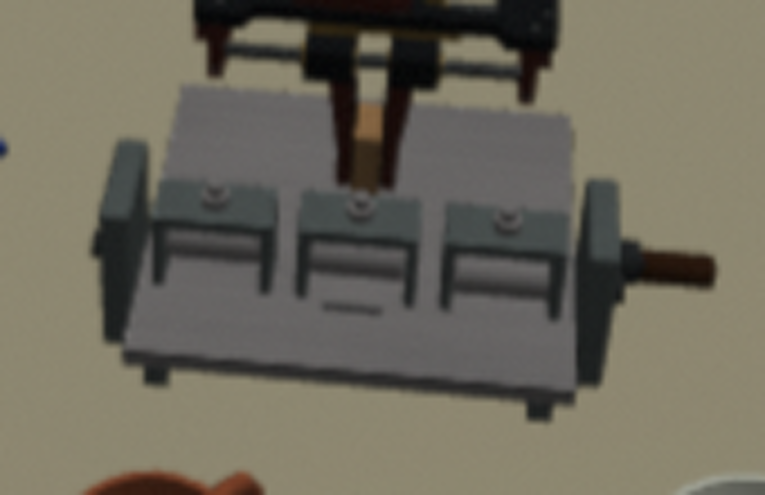

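Run:
```python
from h import *
p=ctrl.get_image("scene");f=np.array([.978,-.207])
g=lambda c:(250+c[0]/4.5,240+c[1]/4.5)
for n,c,h in(("tip low",(352,312),.03),("tip top",(352,304),.038),("far edge L",(122,347),.03),("far edge R",(575,388),.03),("far edge mid",(349,367),.03),("near L",(180,87),.03),("near R",(571,117),.03)):
    w=onplane(p,g(c),h);print(n,w,(w[:2]-[.6388,.0545])@f)
```

```text
tip low [0.6620847 0.0509929 0.03     ] 0.023498406225940526
tip top [0.66459731 0.05030717 0.038     ] 0.026097686142667654
far edge L [ 0.67682292 -0.06371793  0.03      ] 0.061657525839808824
far edge R [0.72124569 0.15064457 0.03      ] 0.06072996006107963
far edge mid [0.69898279 0.04460747 0.03      ] 0.06090652090092104
near L [ 0.47613469 -0.02257793  0.03      ] -0.14313153921440858
near R [0.5194035  0.19367589 0.03      ] -0.14557918600194064
```

Tip measures about 24–25 mm past the roller, with a steady 7–8 N drag. Releasing.

Request:
{"fn": "apply_moves", "kwargs": {"increments": [{"gripper": -1, "dx": 0, "dy": 0, "dz": -0.04, "turn": 0}, {"gripper": 0, "dx": 0, "dy": 0, "dz": 0, "turn": 0}, {"gripper": 0, "dx": 0, "dy": 0, "dz": 0, "turn": 0}, {"gripper": 0, "dx": 0, "dy": 0, "dz": 0, "turn": 0}, {"gripper": 0, "dx": 0, "dy": 0, "dz": 0, "turn": 0}]}}

```text
t: 17.57
ee_pos: [0.5766, 0.0684, 0.0448]
eef_rot: [0.105, 0.995, 0.0, 0.001]
force: [1.2, 0.4, 0.2]
gripper_width: 0.422
```

Request:
{"fn": "apply_moves", "kwargs": {"increments": [{"gripper": 0, "dx": 0, "dy": 0, "dz": 0, "turn": 0}, {"gripper": 0, "dx": 0, "dy": 0, "dz": 0, "turn": 0}, {"gripper": 0, "dx": 0, "dy": 0, "dz": 0, "turn": 0}, {"gripper": 0, "dx": 0, "dy": 0, "dz": 0, "turn": 0}, {"gripper": 0, "dx": 0, "dy": 0, "dz": 0, "turn": 0}]}}

```text
t: 17.98
ee_pos: [0.5759, 0.0684, 0.0446]
eef_rot: [0.105, 0.995, -0.0, 0.0]
force: [0.2, 0.6, 0.0]
gripper_width: 0.502
```

Now I lift and back away so the top camera can see.

Request:
{"fn": "apply_moves", "kwargs": {"increments": [{"gripper": 0, "dx": 0, "dy": 0, "dz": -1, "turn": 0}, {"gripper": 0, "dx": 0, "dy": 0, "dz": -2, "turn": 0}, {"gripper": 0, "dx": 0, "dy": 0, "dz": -3, "turn": 0}, {"gripper": 0, "dx": 0, "dy": 0, "dz": -3, "turn": 0}, {"gripper": 0, "dx": 0, "dy": 0, "dz": -3, "turn": 0}]}}

```text
t: 18.4
ee_pos: [0.5756, 0.0684, 0.1664]
eef_rot: [0.105, 0.995, -0.0, -0.0]
force: [0.4, 0.3, -0.6]
gripper_width: 0.5
```

Request:
{"fn": "apply_moves", "kwargs": {"increments": [{"gripper": 0, "dx": 2, "dy": -3, "dz": -2, "turn": 0}, {"gripper": 0, "dx": 2, "dy": -3.5, "dz": 0, "turn": 0}, {"gripper": 0, "dx": 2, "dy": -3.5, "dz": 0, "turn": 0}, {"gripper": 0, "dx": 2, "dy": -3.5, "dz": 0, "turn": 0}, {"gripper": 0, "dx": 1, "dy": -3.5, "dz": 0, "turn": 0}]}}

```text
t: 18.82
ee_pos: [0.4497, -0.0797, 0.1853]
eef_rot: [0.104, 0.995, 0.0, -0.0]
force: [0.2, 0.5, -0.8]
gripper_width: 0.503
```

Request:
{"fn": "apply_moves", "kwargs": {"increments": [{"gripper": 0, "dx": 0, "dy": -3.5, "dz": 0, "turn": 0}, {"gripper": 0, "dx": 0, "dy": -3.5, "dz": 0, "turn": 0}, {"gripper": 0, "dx": 0, "dy": -3, "dz": 0, "turn": 0}, {"gripper": 0, "dx": 0, "dy": 0, "dz": 0, "turn": 0}, {"gripper": 0, "dx": 0, "dy": 0, "dz": 0, "turn": 0}]}}

```text
t: 19.23
ee_pos: [0.4315, -0.1782, 0.1853]
eef_rot: [0.106, 0.994, -0.0, 0.0]
force: [-0.1, 0.2, -0.6]
gripper_width: 0.498
```

Run:
```python
from h import *
s=ctrl.read_state();print(s["t"],s["ee_pos"],s["force"],abs(s["qd"]).max())
f=np.array([.978,-.207]);l=np.array([.207,.978]);o=np.array([.6388,.0545])
p=ctrl.get_image("top");X,u,v=cloud(p)
d=X[:,:2]-o;a=d@f;b=d@l
t=(X[:,2]>.07)&(X[:,2]<.09)&(a>-.1)&(a<-.03)&(abs(b)<.06)
print("tab",t.sum(),a[t].min(),a[t].max(),b[t].mean(),np.median(X[t,2]))
q=ctrl.get_image("scene")
for m in ctrl.mark_of(q,"blade_tip")[:3]:
    w=onplane(q,m["at"],.034);print(round(m["score"],2),np.round(m["at"],1),(w[:2]-o)@f,(w[:2]-o)@l)
A=cv2.resize(p["color"][140:260,240:400],None,fx=2.5,fy=2.5,interpolation=cv2.INTER_CUBIC)
B=cv2.resize(q["color"][240:340,255:415],(400,250),interpolation=cv2.INTER_CUBIC)
cv2.imwrite("pics/f5.png",np.vstack([A,B]))
```

```text
19.2333 [ 0.431452   -0.17818027  0.18525299] [-0.09712773  0.20198805 -0.62389177] 0.04606915630994716
tab 67 -0.08001174591606952 -0.04989675731078179 -0.0020358266663101743 0.08133003667438535
0.77 [330.3 306.8] 0.01901041243389881 0.0055387346972224265
0.59 [156.4 215.5] -0.28700597782002846 -0.5148744106494703
0.58 [251.8 269. ] -0.08779078853852995 -0.19581274940247137
```

View pics/f5.png

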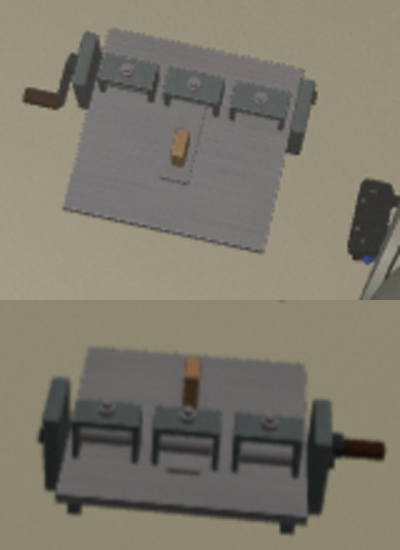

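```bash
python3 -c "
from plant import ctrl
print(ctrl.hand_in())"
```

```text
the job is handed in; nothing more can be done
None
```

The blade is lying flat in the middle lane, where it drags. Its tip is about 25 mm past the roller, the gripper has let go and the job is handed in at about 19 s.

- **Right lane:** loose. The tip went about 17 mm past the roller with almost no force.
- **Middle lane:** this is the one that drags. It took about 8–9 N to enter, then a steady 7–8 N to slide.
- **Left lane:** not tried, since the middle one matched. That it is the too-tight lane is inferred, not tested.

**Last checks:**
- **Position:** in the top camera's depth data the tab spans 50 to 80 mm before the roller axis, which puts the tip at about +25 mm. The arm's position and the scene picture before release gave 24–25 mm.
- **Flatness:** the tab top measured 81 mm above the table, against 82 mm expected.
- **Disagreement:** the network's last tip mark gave +19 mm. I trusted the depth reading instead, because that mark sits on a low-resolution picture.
- **Clearance:** the arm was well clear of everything, and I kept it away from the clay pot throughout.

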